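# Hold the instrument basket ready over the soak tub

## Task

First mist the blue soak tub: press the orange cap of the spray canister beside it fully down for a moment and let it spring back up. Then pick up the steel instrument basket by its green handle, carry it without tipping over the top of the white and blue glove carton, and finish holding it still in the gripper, level, centred and squared over the tub with its underside about 15 mm above the rim, ready to be dipped. Never let it touch the tub or canister at any time, and leave the carton and the sharps container where they stand.

Things in the scene. Friction and masses are not known exactly. Their poses are not given: they have to be found in the camera images.
- station: Fixed soak station: grey base plate with a blue open tub (166 x 126 mm outside, long side along x; 6 mm walls, mouth 154 x 114 mm, rim 52 mm above the counter) and a white spray canister, 58 mm diameter, green band. Origin on the counter under the tub's centre; x points from tub to canister, z up. The canister's axis is 130 mm along +x; nozzle faces the tub.
- tub_mouth (a point): Centre of the tub's mouth at rim height, 52 mm above the station's origin; axes as the station's.
- spray_cap (a joint): Travel of the sprung orange nozzle cap on top of the canister: 0 up, 0.010 m fully down. The spring takes about 2.4 N to start and 8.4 N fully down, and pushes the cap back up when released; pressed counts from 0.007.
- cap_top (a point): Centre of the flat top of the orange cap (34 mm diameter), 150 mm above the counter when up; it moves down with the cap.
- basket: Loose steel instrument basket, about 0.25 to 0.5 kg, with instruments clipped in that do not come out: open box 130 mm along its x, 90 mm along its y, walls 40 mm high, carrying handle over it. Origin at the centre of its underside, z up. The same turned by half a turn.
- grip (a point): Centre of the basket handle's green grip, 100 mm above the basket's underside, on its centre: a bar 64 mm long along the basket's x, 14 mm wide (along y) and 20 mm high, free on both sides and above (the basket's walls end 50 mm below the grip's underside).
- carton: White glove carton with blue top and side bands, loose, standing between the basket and the station, whichever side each is on: 240 mm along its x, 85 mm along its y, 125 mm high. Origin at the centre of its underside.
- sharps: Yellow round sharps container with red lid, loose, bystander: 102 mm diameter, 138 mm high. Origin at the centre of its underside.

How it is judged:
By the outcome, as a careful person would: the job done as asked, in the order asked, and still so for the second after the job is handed in, while the arm keeps its last pose, push and grip.
It also fails if it takes over 62 s, if anything falls off the work surface, if the arm or the gripper's body presses on something with over 40 N, if the wrist force passes 120 N, or if a joint passes its speed limit or range.

## Robot

A 6-joint arm with a two-finger parallel gripper is mounted at the origin on the work surface. World frame = base frame: x ahead of the robot, y to its left, z up, the work surface at z = 0. Lengths are in m, angles in degrees, forces in N, time in s.
With the tool pointing down it reaches from about 0.4 to 0.825 m from the base axis. Payload 7 kg.
Tool frame: the origin (TCP) lies between the finger pads; the fingertips stand 25 mm ahead of it and the grasp point (between the pads) lies 6 mm ahead of it; z points along the fingers, y is the line along which they close (so a half turn about z gives the same grasp; the last joint's range is limited). The gripper opens to 88 mm and grips with 3 to 60 N. Pads are 19 mm wide; open, the fingers measure 130 mm over their backs; the gripper's body (78 mm by 193 mm) begins 47 mm behind the grasp point.
Start: joints at [90.247, 20.546, 0.682, 0, -70.136, -16.507], TCP at [0.189, 0.648, 0.252] pointing down, gripper open.
Joint ranges: [-176.03, 176.03], [-82.01, 121.73], [-58.28, 71.71], [-173.87, 95.51], [-174.79, -0.11], [-173.66, 173.66]. Speed limits (degrees/s): [136.94, 136.94, 172.46, 180, 180, 180].

## Interface

Orientations are given as [roll, pitch, yaw] about the fixed x, y, z axes, in that order (R = Rz(yaw) Ry(pitch) Rx(roll)).
In Python, from plant import ctrl gives the robot as it stands.
- The arm moves only by the tool step_hand, called as name(argument=value, ...), one argument or row to a line, values as JSON. Schema: {"type":"object","properties":{"offsets":{"type":"object","properties":{"motion":{"type":"array","items":{"type":"array","items":{"type":"number"},"minItems":5,"maxItems":5},"minItems":1,"maxItems":8}},"additionalProperties":false,"required":["motion"]},"only":{"type":"string"},"quiet":{"type":"boolean"},"lines":{"type":"string"}},"required":["offsets"],"additionalProperties":false}. offsets is an object whose key "motion" holds a list of rows, 1 to 8 of them, each of 5 numbers: dx, dy, dz in parts of the range, where 1.0 means 0.75 m, then a turn about the tool's z in parts of the range, where 1.0 means 2 rad, then the finger opening in m; each row is the pose to reach, as a shift and turn from the pose commanded when the call began, along the tool's axes at that moment; what a row does not reach only later rows make up. A row lasts 1/8 s, in which the tool goes at most 0.0625 m and 10.7 degrees, less where a joint would pass 70% of its speed; a pose out of reach is approached as far as the arm can. The fingers move at their own pace and stop on an object; the grip force is fixed at half the most. Time passes only in rows, so rows that do not move let the fingers close. The tool returns the time, the measured TCP pose, the force, the opening and the grip force at its end. only (a regular expression) keeps the lines of the reply that match it, lines (a string "A,B") keeps lines A to B, and quiet returns only ok. Input that does not fit is refused with a message, and nothing moves.
- ctrl.get_obs(): the state, without advancing time (a new reading comes with each control period).
- ctrl.snapshot(name): name is "side" or "top"; returns a dict with "frame" (480x640x3 uint8, red, green, blue), "z_map" (480x640 float32, m along the optical axis (not along the pixel's ray), 0 where there is no reading), "fovy" (degrees; the focal length in pixels is half the picture's height over the tangent of half this angle, whatever the lens; pixels are square), "cx", "cy" (the principal point, pixels), "R" (3x3) and "t" (3): a world point X has camera coordinates R X + t. Camera axes: x right, y down, z forward; pixel columns grow to the right and rows downward; lengths in m; the calibration is good to about 2 mm. A picture is of the moment at which its call begins.
- ctrl.close_job(): hands the job in; it is judged then, once.
The state is a dict: "clock": time; "joint_pos": joint angles; "qvel": joint speeds; "tau": joint torques, N m; "tool_pos": TCP position; "orientation": TCP orientation; "force": force on the tool from outside, world axes, zero at the start; "moment": the same for the moment, N m; "opening": finger opening in m; "gripper_force": force on a finger pad.
Only numpy, scipy, OpenCV 4.12 (cv2) and the standard library are available. Lean on these libraries where they do the work, as an engineer would, in place of code of your own. Each camera call takes 0.05 s, during which the arm holds its last target. There are 200 camera calls.

## Working session

There is one attempt and no reset: what is moved stays moved. The work goes in short steps, Python scripts to look and compute and a tool call to move; the robot and the scene stay as the last step left them, time stands still between calls to the robot, and variables do not carry over. Pictures are saved under pics/ and viewed, at most 10 in all, crops included, and the job is handed in when it is done.

```bash
ls; mkdir -p pics
```

Create h.py:
```python
import numpy as np, cv2
from plant import ctrl
def snap(n):
    s=ctrl.snapshot(n); s['f']=240/np.tan(np.radians(s['fovy']/2)); return s
def cloud(s):
    v,u=np.mgrid[:480,:640]; z=s['z_map']
    P=np.stack([(u-s['cx'])/s['f']*z,(v-s['cy'])/s['f']*z,z],-1)
    return (P-s['t'])@s['R']   # R^T (P-t)
```

Run:
```python
from h import *
for n in('top','side'):
    s=snap(n); cv2.imwrite(f'pics/{n}0.png',s['frame'][:,:,::-1]); print(n,s['fovy'],-s['R'].T@s['t'],s['R'].round(3).tolist(),(s['z_map']>0).mean())
    np.savez(f'{n}0.npz',**s)
o=ctrl.get_obs();print(o['clock'],o['tool_pos'],o['orientation'],o['force'],o['opening'])
```

```text
pics
plant.py
top 42.83484098993674 [ 0.42994604 -0.00428764  1.2915145 ] [[-0.017, -1.0, -0.007], [-0.992, 0.018, -0.125], [0.125, 0.005, -0.992]] 0.996015625
side 49.72956819274802 [ 0.24610684 -0.79899545  0.68424968] [[0.923, -0.385, -0.018], [-0.224, -0.499, -0.837], [0.313, 0.776, -0.547]] 0.9959212239583334
0.1 [0.18889845 0.647591   0.2507287 ] [ 1.79913625e+02 -7.91401290e-03 -1.62656339e+01] [-0.18120207  0.11557951 -0.98512378] 0.08757723319652916
```

View pics/top0.png

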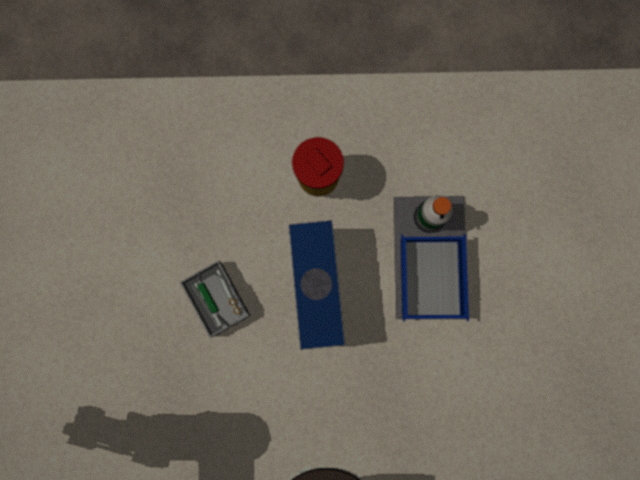

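View pics/side0.png

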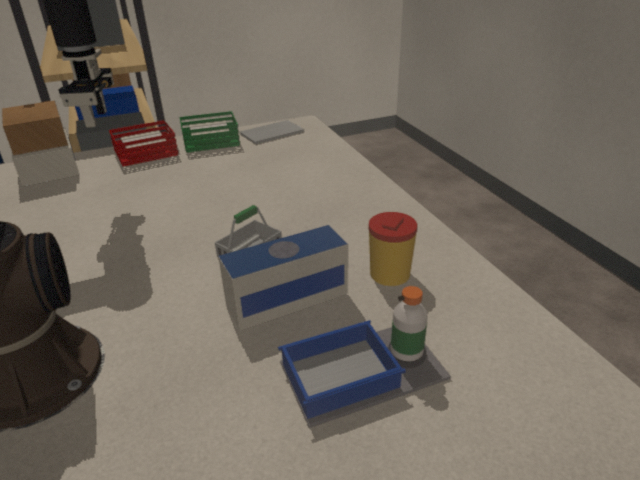

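The top view shows the cap at (441,207), tub centre about (434,278), green grip (207,298), carton top (317,285) and sharps lid (318,163). The side view shows all of them clearly, with the cap at (412,296) and the grip at (246,214).

Add to h.py:
```python
def ray(s,uv,h):
    uv=np.atleast_2d(uv).astype(float); d=np.c_[(uv[:,0]-s['cx'])/s['f'],(uv[:,1]-s['cy'])/s['f'],np.ones(len(uv))]@s['R']
    c=-s['R'].T@s['t']; return c+d*((h-c[2])/d[:,2])[:,None]
def mask(s,lo,hi,box):
    m=cv2.inRange(cv2.cvtColor(s['frame'],cv2.COLOR_RGB2HSV),lo,hi); k=np.zeros_like(m); x0,y0,x1,y1=box; k[y0:y1,x0:x1]=m[y0:y1,x0:x1]
    n,l,st,_=cv2.connectedComponentsWithStats(k); return l==1+np.argmax(st[1:,4])
def rect(s,m,h):
    v,u=np.nonzero(m); P=ray(s,np.c_[u,v],h)[:,:2].astype(np.float32); return cv2.minAreaRect(P*1000)
COL=dict(cap=((5,150,90),(20,255,255)),green=((50,100,30),(85,255,255)),blue=((105,120,40),(130,255,255)),red=((0,150,60),(4,255,255)))
```

Run:
```python
from h import *
for n,B in(('top',dict(cap=(420,190,460,225),green=(180,270,240,330),tub=(385,220,490,330),carton=(280,210,360,360),red=(280,130,350,200))),('side',dict(cap=(395,280,430,310),green=(225,195,265,230),tub=(270,315,410,420),carton=(210,220,360,275)))):
    s=dict(np.load(n+'0.npz')); C=cloud(s)
    for k,b in B.items():
        m=mask(s,*COL.get(k,COL['blue']),b); h=dict(cap=.15,green=.11,tub=.052,carton=.125,red=.138)[k]
        v,u=np.nonzero(m); print(n,k,m.sum(),u.mean().round(1),v.mean().round(1),'ray',rect(s,m,h),'depth med',np.median(C[m],0).round(4),'zpct',np.percentile(C[m][:,2],[5,50,95]).round(3))
    print('table z',np.median(C[400:430,520:600].reshape(-1,3),0) if n=='top' else '')
```

```text
top cap 238 441.7 205.4 ray ((626.6098022460938, -229.64547729492188), (32.256534576416016, 30.658891677856445), 88.9452896118164) depth med [ 0.626  -0.23    0.1504] zpct [0.147 0.15  0.154]
top green 210 207.4 297.9 ray ((461.168212890625, 219.87181091308594), (59.9752082824707, 13.031070709228516), 27.974245071411133) depth med [0.4604 0.2201 0.1103] zpct [0.106 0.11  0.114]
top tub 1471 437.6 275.1 ray ((496.9605712890625, -227.85166931152344), (132.92233276367188, 169.7769012451172), 89.02308654785156) depth med [ 0.5032 -0.2562  0.0506] zpct [0.016 0.051 0.056]
top carton 4363 316.2 285.0 ray ((483.44537353515625, 10.16802978515625), (234.67579650878906, 80.12926483154297), 4.732803821563721) depth med [0.4724 0.0095 0.1262] zpct [0.122 0.126 0.13 ]
top red 1767 317.2 162.6 ray ((716.6050415039062, 2.9710845947265625), (97.66151428222656, 96.9837417602539), 25.33657455444336) depth med [0.7165 0.0039 0.1323] zpct [0.128 0.132 0.14 ]
table z [ 2.13678904e-01 -4.81387332e-01  3.98761541e-04]
side cap 284 411.8 294.9 ray ((619.51611328125, -239.76364135742188), (44.74201965332031, 30.790380477905273), 58.66388702392578) depth med [ 0.6218 -0.2378  0.1486] zpct [0.139 0.149 0.151]
side green 3 249.0 209.0 ray ((469.9844055175781, 219.1385955810547), (1.4483929589914624e-05, 4.563989639282227), 65.57283782958984) depth med [0.4701 0.2196 0.1097] zpct [0.109 0.11  0.11 ]
side tub 1848 343.4 360.3 ray ((495.5123291015625, -245.777587890625), (155.37704467773438, 167.0575714111328), 89.4399185180664) depth med [ 0.5055 -0.2193  0.0492] zpct [0.021 0.049 0.053]
side carton 2 252.5 252.5 ray ((424.0980224609375, 23.159812927246094), (3.7248170375823975, 0.0), -136.8637237548828) depth med [0.4243 0.0243 0.1242] zpct [0.124 0.124 0.124]
table z
```

Run:
```python
from h import *
s=dict(np.load('top0.npz')); C=cloud(s)
for nm in('top','side'):
    s=dict(np.load(nm+'0.npz')); C=cloud(s)
    b=(385,220,490,330) if nm=='top' else (270,315,410,420)
    m=mask(s,*COL['blue'],b)&(C[:,:,2]>.044)
    P=ray(s,np.argwhere(m)[:,::-1],.052)[:,:2] if nm=='top' else C[m][:,:2]
    print(nm,m.sum(),cv2.minAreaRect((P*1000).astype(np.float32)))
    c=np.array([.4965,-.2305])
    # line fits to the long sides and short sides
    for nme,ax,sg in(('y-',1,-1),('y+',1,1),('x-',0,-1),('x+',0,1)):
        half=(.080,.060)[ax]; q=P-c; k=(abs(q[:,ax]*sg-half)<.008)&(abs(q[:,1-ax])<(.05 if ax==0 else .07))
        p=np.polyfit(q[k,1-ax],P[k,ax],1); print(nme,k.sum(),np.degrees(np.arctan(p[0])).round(2),p[1].round(4),np.percentile(P[k,ax],[2,98]).round(4))
s=dict(np.load('top0.npz')); C=cloud(s)
m=mask(s,*COL['green'],(180,270,240,330));P=C[m]
w,V=np.linalg.eigh(np.cov(P[:,:2].T));print('grip yaw',np.degrees(np.arctan2(V[1,1],V[0,1])),P.mean(0))
# basket rim rect
m=(abs(C[:,:,2]-.04)<.012); k=np.zeros_like(m);k[250:345,170:262]=m[250:345,170:262]; k=k.astype(np.uint8);n,l,st,_=cv2.connectedComponentsWithStats(k);m=l==1+np.argmax(st[1:,4]);print('basket',rect(s,m,.04))
```

Add to h.py:
```python
from scipy.spatial.transform import Rotation as Ro
def to(p,yaw):
    o=ctrl.get_obs(); R=Ro.from_euler('xyz',o['orientation'],degrees=True).as_matrix()
    d=R.T@(np.array(p)-o['tool_pos']); t=-((yaw-o['orientation'][2]+180)%360-180)
    print('clock',round(o['clock'],2),'at',o['tool_pos'].round(4),o['orientation'].round(2),'F',np.round(o['force'],1),'op',round(o['opening'],4),'| d',d.round(4),'turn',round(t,2))
```

```bash
python3 -c "
from h import *
to([.626,-.231,.235],28.6)"
```

```text
clock 0.1 at [0.1889 0.6476 0.2507] [ 1.7991e+02 -1.0000e-02 -1.6270e+01] F [-0.2  0.1 -1. ] op 0.0876 | d [0.6657 0.721  0.0169] turn -44.87
```

Distance .98: two calls. Rows at .05 each: 20 rows; turn -44.9.

Careful with the scale: shifts go in shares of 0.75 m and turns go in shares of 2 rad. That gives: 0.347 m / 0.75 = 0.4627, 0.32 m / 0.75 = 0.4267, -38 degrees / 114.5916 = -0.3316.

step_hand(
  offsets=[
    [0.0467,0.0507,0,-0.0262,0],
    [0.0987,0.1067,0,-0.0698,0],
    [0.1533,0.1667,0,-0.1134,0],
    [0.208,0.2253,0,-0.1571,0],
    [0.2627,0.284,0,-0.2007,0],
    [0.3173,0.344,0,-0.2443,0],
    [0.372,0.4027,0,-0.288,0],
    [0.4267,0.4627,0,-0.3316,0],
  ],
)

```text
refused: offsets: the value is not of type 'object' (schema: type "object"). Nothing was moved.
```

I used the wrong layout. The manual says an object with the rows under "motion"; once more.

step_hand(
  offsets={"motion": [[0.0467,0.0507,0,-0.0262,0],[0.0987,0.1067,0,-0.0698,0],[0.1533,0.1667,0,-0.1134,0],[0.208,0.2253,0,-0.1571,0],[0.2627,0.284,0,-0.2007,0],[0.3173,0.344,0,-0.2443,0],[0.372,0.4027,0,-0.288,0],[0.4267,0.4627,0,-0.3316,0]]},
)

```text
clock: 1.1
tool_pos: [0.3994, 0.2234, 0.2516]
orientation: [-180.0, -0.0, 21.9]
force: [0.8, -0.0, 0.1]
opening: 0.0132
gripper_force: 0.0
```

```bash
python3 -c "
from h import *
to([.626,-.231,.235],28.6)"
```

```text
clock 1.1 at [0.3994 0.2234 0.2516] [-1.7999e+02 -1.0000e-02  2.1940e+01] F [ 0.8 -0.   0.1] op 0.0132 | d [0.0405 0.5062 0.0165] turn -6.66
```

In the tool's units: 0.45 m / 0.75 = 0.6, 0.41 m / 0.75 = 0.5467, -6.6 degrees / 114.5916 = -0.0576.

step_hand(
  offsets={"motion": [[0.0053,0.0733,0,-0.0087,0],[0.012,0.1533,0,-0.0175,0],[0.0187,0.2333,0,-0.0262,0],[0.0253,0.3133,0,-0.0349,0],[0.032,0.3933,0,-0.0436,0],[0.0373,0.4733,0,-0.0524,0],[0.0427,0.5467,0,-0.0576,0],[0.048,0.6,0,-0.0576,0]]},
)

```text
clock: 2.1
tool_pos: [0.5995, -0.1817, 0.2508]
orientation: [-180.0, 0.1, 28.3]
force: [0.1, -0.5, 0.3]
opening: 0.0004
gripper_force: 0.0
```

```bash
python3 -c "
from h import *
to([.626,-.231,.235],28.6)"
```

```text
clock 2.1 at [ 0.5995 -0.1817  0.2508] [-1.7997e+02  5.0000e-02  2.8270e+01] F [ 0.1 -0.5  0.3] op 0.0004 | d [0.     0.0559 0.0158] turn -0.33
```

In the tool's units: 0.05 m / 0.75 = 0.0667, 0.03 m / 0.75 = 0.04.

step_hand(
  offsets={"motion": [[0,0.04,0,0,0],[0,0.0667,0.0133,0,0],[0,0.0667,0.0213,0,0],[0,0.0667,0.0213,0,0]]},
)

```text
clock: 2.6
tool_pos: [0.6222, -0.2227, 0.2344]
orientation: [-179.9, 0.1, 28.4]
force: [0.2, -0.1, -0.2]
opening: 0.0005
gripper_force: 0.0
```

Run:
```python
from h import *
to([.626,-.231,.187],28.6)
s=snap('side'); cv2.imwrite('pics/s1.png',cv2.resize(s['frame'][160:400,260:560,::-1],(750,600)))
m=mask(s,*COL['cap'],(395,280,430,310));v,u=np.nonzero(m)
k=v<np.percentile(v,60);print('cap',ray(s,[[u.mean(),v.min()+5.5]],.15),u.min(),u.max(),v.min(),v.max())
```

```text
clock 2.6 at [ 0.6222 -0.2227  0.2344] [-1.7992e+02  9.0000e-02  2.8350e+01] F [ 0.2 -0.1 -0.2] op 0.0005 | d [-0.0005  0.0092  0.0474] turn -0.25
cap [[ 0.62517236 -0.23211307  0.15      ]] 403 421 286 304
```

View pics/s1.png

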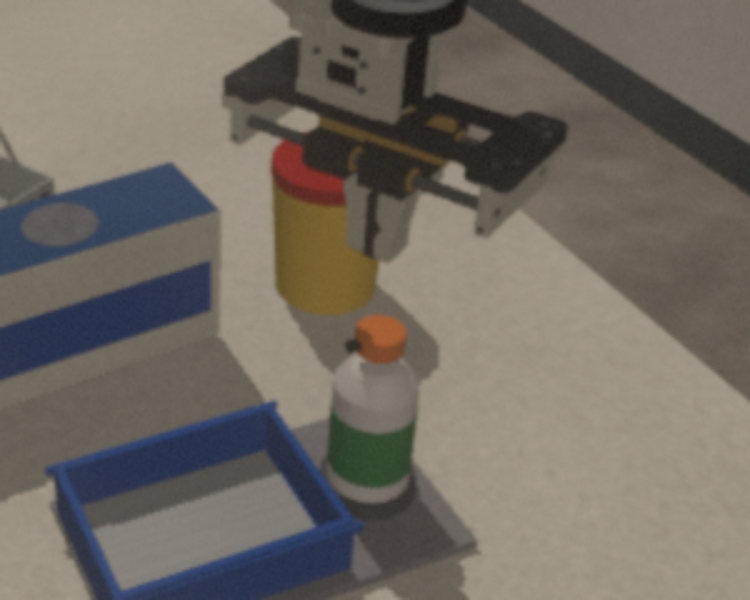

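The crop shows the closed fingers above the cap (tips at (375,255), cap at (380,335)). The cap position agrees with the top view.

In the tool's units: 0.047 m / 0.75 = 0.0627, 0.04 m / 0.75 = 0.0533.

step_hand(
  offsets={"motion": [[-0.0007,0.0067,0.0133,0,0],[-0.0007,0.012,0.0333,0,0],[-0.0007,0.012,0.0533,0,0],[-0.0007,0.012,0.0627,0,0],[-0.0007,0.012,0.0627,0,0],[-0.0007,0.012,0.0627,0,0]]},
)

```text
clock: 3.4
tool_pos: [0.627, -0.2316, 0.189]
orientation: [180.0, -0.0, 28.4]
force: [1.3, 0.2, 0.8]
opening: 0.0005
gripper_force: 0.0
```

```bash
python3 -c "
from h import *
to([.6255,-.2315,.164],28.6)"
```

```text
clock 3.4 at [ 0.627  -0.2316  0.189 ] [ 1.7997e+02 -2.0000e-02  2.8350e+01] F [1.3 0.2 0.8] op 0.0005 | d [-0.0013 -0.0008  0.025 ] turn -0.25
```

Contact is expected at TCP z ≈ 0.175 and full travel at 0.165.

In the tool's units: 0.024 m / 0.75 = 0.032, 0.021 m / 0.75 = 0.028.

step_hand(
  offsets={"motion": [[-0.0013,0,0.008,0,0],[-0.0013,0,0.016,0,0],[-0.0013,0,0.0227,0,0],[-0.0013,0,0.028,0,0],[-0.0013,0,0.032,0,0],[-0.0013,0,0.032,0,0],[-0.0013,0,0.032,0,0]]},
)

```text
clock: 4.28
tool_pos: [0.6258, -0.2321, 0.1656]
orientation: [180.0, -0.0, 28.4]
force: [-2.2, 1.8, 7.6]
opening: 0.0003
gripper_force: 4.0
```

Force 7.6 N, near the bottom. Press a little further and hold.

In the tool's units: 0.003 m / 0.75 = 0.004, 0.002 m / 0.75 = 0.0027.

step_hand(
  offsets={"motion": [[0,0,0.0027,0,0],[0,0,0.004,0,0],[0,0,0.004,0,0],[0,0,0.004,0,0]]},
)

```text
clock: 4.78
tool_pos: [0.6259, -0.2321, 0.1651]
orientation: [179.9, -0.1, 28.4]
force: [-9.0, 5.7, 21.7]
opening: 0.0002
gripper_force: 11.3
```

Run:
```python
from h import *
s=snap('side'); m=mask(s,*COL['cap'],(395,280,430,320));v,u=np.nonzero(m);print(m.sum(),u.min(),u.max(),v.min(),v.max())
cv2.imwrite('pics/s2.png',cv2.resize(s['frame'][230:380,330:490,::-1],(640,600)))
```

```text
121 402 420 297 308
```

View pics/s2.png

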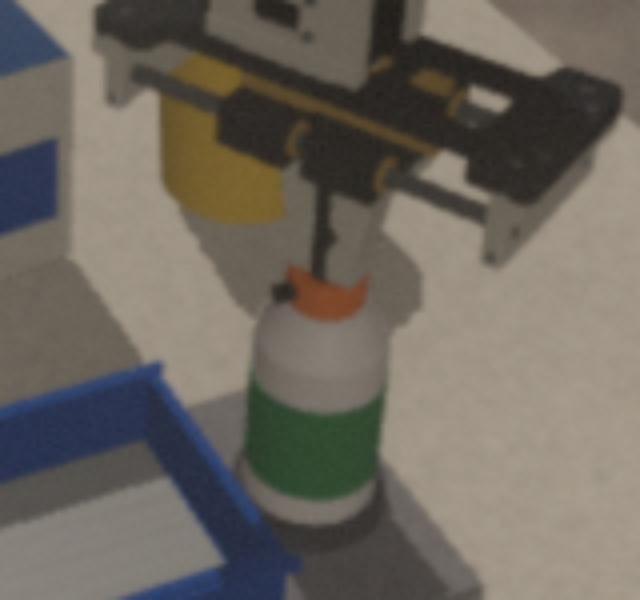

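The fingers sit on the cap (crop (325,290)), pressed down to the body. The force jumped to 21.7 N without further travel, so it is bottomed. I'll release it.

In the tool's units: -0.085 m / 0.75 = -0.1133, -0.06 m / 0.75 = -0.08.

step_hand(
  offsets={"motion": [[0,0,-0.0053,0,0],[0,0,-0.016,0,0],[0,0,-0.04,0,0],[0,0,-0.08,0,0],[0,0,-0.1133,0,0],[0,0,-0.1133,0,0]]},
)

```text
clock: 5.58
tool_pos: [0.6271, -0.2324, 0.2496]
orientation: [179.8, -0.2, 28.3]
force: [0.0, 0.5, -0.7]
opening: 0.0006
gripper_force: 0.0
```

Run:
```python
from h import *
s=snap('side'); m=mask(s,*COL['cap'],(395,280,430,320));v,u=np.nonzero(m);print('cap',m.sum(),u.min(),u.max(),v.min(),v.max())
to([.4607,.2197,.25],28.7)
```

```text
cap 283 402 421 286 304
clock 5.62 at [ 0.6263 -0.2321  0.2479] [ 1.7994e+02 -1.1000e-01  2.8340e+01] F [-0.7  0.9 -0.9] op 0.0006 | d [ 0.0687 -0.4763 -0.0025] turn -0.36
```

Cap sprang back to its original image rows (286–304). Now to the basket, with the fingers opening on the way.

In the tool's units: -0.45 m / 0.75 = -0.6, -0.4 m / 0.75 = -0.5333, -0.3 degrees / 114.5916 = -0.0026.

step_hand(
  offsets={"motion": [[0.008,-0.0533,0,0,0.02],[0.02,-0.1333,0,0,0.088],[0.032,-0.2133,0,0,0.088],[0.044,-0.2933,0,0,0.088],[0.056,-0.3733,0,0,0.088],[0.068,-0.4533,0,0,0.088],[0.0787,-0.5333,0,0,0.088],[0.0867,-0.6,0,-0.0026,0.088]]},
)

```text
clock: 6.62
tool_pos: [0.468, 0.1966, 0.246]
orientation: [-180.0, 0.1, 28.7]
force: [1.8, 0.7, 0.3]
opening: 0.0751
gripper_force: 0.0
```

step_hand(
  offsets={"motion": [[0.004,-0.0267,0,0,0.088],[0.004,-0.0333,0,0,0.088],[0.004,-0.0333,0,0,0.088],[0.004,-0.0333,0,0,0.088]]},
)

```text
clock: 7.12
tool_pos: [0.4603, 0.2174, 0.2463]
orientation: [180.0, 0.0, 28.6]
force: [0.2, 0.2, 0.3]
opening: 0.0875
gripper_force: 0.0
```

Run:
```python
from h import *
s=snap('side'); C=cloud(s)
m=mask(s,(45,60,20),(90,255,255),(225,195,265,230)); print(m.sum())
if m.sum()>20: print('grip side',np.median(C[m],0),np.ptp(C[m],0))
to([.4607,.2197,.108],28.7)
```

```text
196
grip side [0.4587159  0.2117183  0.10500456] [0.07263798 0.23149482 0.11499736]
clock 7.17 at [0.4603 0.2174 0.2464] [1.7999e+02 2.0000e-02 2.8570e+01] F [-0.4  0.4  0.4] op 0.0876 | d [ 0.0015 -0.0019  0.1384] turn -0.13
```

In the tool's units: 0.139 m / 0.75 = 0.1853, 0.13 m / 0.75 = 0.1733.

step_hand(
  offsets={"motion": [[0.0013,-0.0013,0.0267,0,0.088],[0.0013,-0.0027,0.0667,0,0.088],[0.0013,-0.0027,0.1067,0,0.088],[0.0013,-0.0027,0.1467,0,0.088],[0.0013,-0.0027,0.1733,0,0.088],[0.0013,-0.0027,0.1853,0,0.088],[0.0013,-0.0027,0.1853,0,0.088]]},
)

```text
clock: 8.05
tool_pos: [0.4602, 0.22, 0.1074]
orientation: [180.0, 0.0, 28.6]
force: [-0.4, -0.3, 0.6]
opening: 0.0875
gripper_force: 0.0
```

Run:
```python
from h import *
to([.4607,.2197,.106],28.7)
s=snap('side'); cv2.imwrite('pics/s3.png',cv2.resize(s['frame'][120:300,140:340,::-1],(660,594)))
```

```text
clock 8.05 at [0.4602 0.22   0.1074] [1.7998e+02 5.0000e-02 2.8600e+01] F [-0.4 -0.3  0.6] op 0.0875 | d [0.0003 0.0005 0.0014] turn -0.1
```

View pics/s3.png

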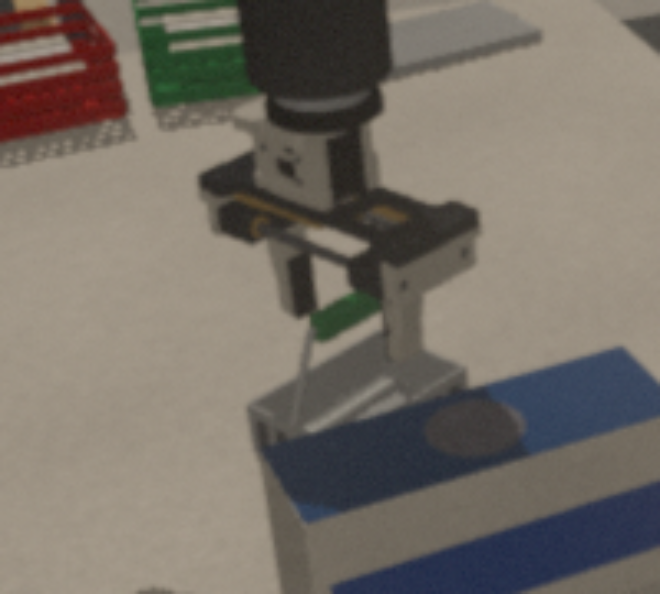

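The crop shows the green grip at (345,315) lying between the two open fingers. I'll close.

In the tool's units: 0.001 m / 0.75 = 0.0013.

step_hand(
  offsets={"motion": [[0,0,0.0013,0,0.088],[0,0,0.0013,0,0.04],[0,0,0.0013,0,0],[0,0,0.0013,0,0],[0,0,0.0013,0,0],[0,0,0.0013,0,0],[0,0,0.0013,0,0],[0,0,0.0013,0,0]]},
)

```text
clock: 9.1
tool_pos: [0.46, 0.2205, 0.1065]
orientation: [180.0, 0.0, 28.6]
force: [-0.0, 0.8, -0.1]
opening: 0.023
gripper_force: 0.0
```

step_hand(
  offsets={"motion": [[0,0,-0.004,0,0],[0,0,-0.0107,0,0],[0,0,-0.02,0,0],[0,0,-0.0307,0,0],[0,0,-0.04,0,0],[0,0,-0.04,0,0],[0,0,-0.04,0,0]]},
)

```text
clock: 9.98
tool_pos: [0.4599, 0.2204, 0.1364]
orientation: [-180.0, 0.0, 28.6]
force: [0.1, 0.1, -2.7]
opening: 0.0139
gripper_force: 30.0
```

```bash
python3 -c "
from h import *
to([.4607,.2197,.283],28.7);print(ctrl.get_obs()['moment'])"
```

```text
clock 9.97 at [0.4599 0.2204 0.1364] [-1.800e+02  1.000e-02  2.863e+01] F [ 0.1  0.1 -2.7] op 0.0139 | d [ 0.0004  0.001  -0.1466] turn -0.07
[-0.02224634 -0.05326472 -0.01109628]
```

The fingers were still closing when the lift began, so the grip may be a few mm low on the bar. I'll lift, then check the hold with the camera.

In the tool's units: -0.146 m / 0.75 = -0.1947, -0.135 m / 0.75 = -0.18.

step_hand(
  offsets={"motion": [[0,0,-0.0107,0,0],[0,0,-0.0333,0,0],[0,0,-0.0667,0,0],[0,0,-0.1067,0,0],[0,0,-0.1467,0,0],[0,0,-0.18,0,0],[0,0,-0.1947,0,0],[0,0,-0.1947,0,0]]},
)

```text
clock: 10.98
tool_pos: [0.46, 0.2206, 0.2828]
orientation: [-180.0, -0.0, 28.6]
force: [-0.7, -0.1, -3.0]
opening: 0.0139
gripper_force: 30.0
```

Run:
```python
from h import *
to([.4607,.2197,.283],28.7);print(ctrl.get_obs()['moment'])
s=snap('side'); np.savez('s4.npz',**s); cv2.imwrite('pics/s4.png',cv2.resize(s['frame'][40:240,130:370,::-1],(720,600)))
```

```text
clock 10.97 at [0.46   0.2206 0.2828] [-1.7997e+02 -4.0000e-02  2.8630e+01] F [-0.7 -0.1 -3. ] op 0.0139 | d [ 0.0002  0.0011 -0.0002] turn -0.07
[-0.03567591  0.01461965 -0.02966294]
```

View pics/s4.png

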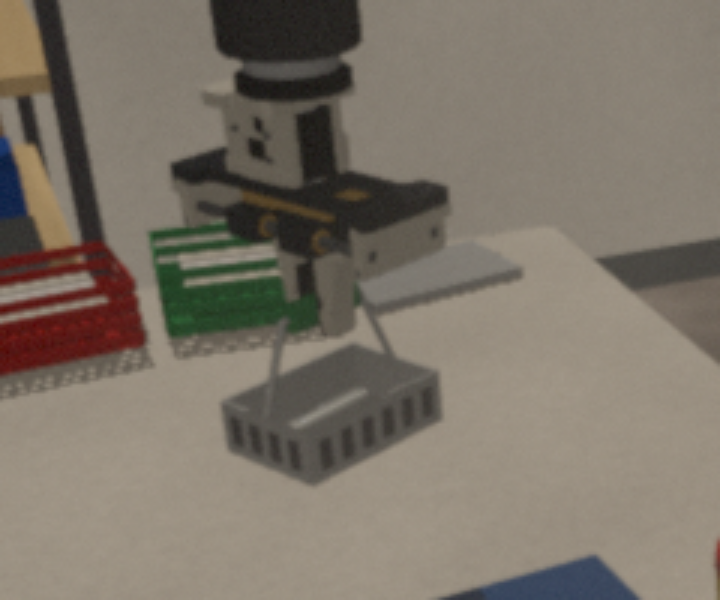

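The basket hangs in the gripper (crop (330,415)) and looks level. I'll measure its underside, tilt and offset with depth.

Add to h.py:
```python
def held(s,gz):
    C=cloud(s); o=ctrl.get_obs(); y=np.radians(o['orientation'][2]); c=o['tool_pos']
    q=C-np.array([c[0],c[1],c[2]-.106]); L=np.stack([q[...,0]*np.cos(y)+q[...,1]*np.sin(y),-q[...,0]*np.sin(y)+q[...,1]*np.cos(y),q[...,2]],-1)
    m=(abs(L[...,0])<.08)&(abs(L[...,1])<.06)&(L[...,2]>-.03)&(L[...,2]<.06)&(s['z_map']>0)
    P=L[m]; print('n',len(P),'local min/max pct',np.percentile(P,[1,99],axis=0).round(4).tolist())
    for ax in(0,1):
        for sg in(-1,1):
            k=abs(P[:,ax]*sg-(.065,.045)[ax])<.006; Q=P[k]
            if len(Q)<40: continue
            b=np.linspace(-.055,.055,8)*(1,.7)[ax==0]; r=Q[:,1-ax]
            e=np.array([[ (b[i]+b[i+1])/2,*np.percentile(Q[(r>b[i])&(r<b[i+1]),2],[4,96])] for i in range(7) if ((r>b[i])&(r<b[i+1])).sum()>8])
            print('face','xy'[ax],sg,len(Q),'pos',np.median(Q[:,ax]).round(4)); print(e.round(4).tolist())
            if len(e)>3: print('tilt lo/hi deg',[np.degrees(np.polyfit(e[:,0],e[:,j],1)[0]).round(2) for j in(1,2)],'mean lo/hi',e[:,1:].mean(0).round(4))
```

Run:
```python
from h import *
held(dict(np.load('s4.npz')),0)
```

```text
n 2310 local min/max pct [[-0.0661, -0.0493, -0.0028], [0.0655, 0.0434, 0.0518]]
face x -1 531 pos -0.064
[[-0.033, -0.0017, 0.0361], [-0.022, -0.0011, 0.0369], [-0.011, -0.002, 0.0429], [0.0, -0.0011, 0.0404], [0.011, -0.0024, 0.0361], [0.022, -0.0014, 0.0368], [0.033, -0.001, 0.0361]]
tilt lo/hi deg [np.float64(0.23), np.float64(-1.28)] mean lo/hi [-0.0015  0.0379]
face x 1 327 pos 0.063
[[-0.033, 0.0313, 0.0367], [-0.022, 0.0249, 0.0364], [-0.011, 0.0177, 0.0375], [0.0, 0.01, 0.0383], [0.011, 0.0037, 0.0365], [0.022, -0.0009, 0.0357], [0.033, 0.0033, 0.0363]]
tilt lo/hi deg [np.float64(-27.82), np.float64(-0.69)] mean lo/hi [0.0129 0.0367]
face y -1 852 pos -0.0463
[[-0.0471, -0.0014, 0.0365], [-0.0314, -0.0027, 0.0359], [-0.0157, -0.0014, 0.0366], [0.0, -0.0018, 0.0364], [0.0157, -0.0014, 0.0362], [0.0314, -0.002, 0.0362], [0.0471, -0.0009, 0.036]]
tilt lo/hi deg [np.float64(0.37), np.float64(-0.19)] mean lo/hi [-0.0017  0.0363]
face y 1 494 pos 0.0411
[[-0.0471, 0.0222, 0.0371], [-0.0314, 0.0171, 0.0362], [-0.0157, 0.003, 0.0359], [0.0, 0.0012, 0.0364], [0.0157, 0.0, 0.0366], [0.0314, 0.0012, 0.0357], [0.0471, 0.0021, 0.0358]]
tilt lo/hi deg [np.float64(-12.42), np.float64(-0.54)] mean lo/hi [0.0067 0.0362]
```

Basket level to within ~0.4°, centred, underside about 108 mm below TCP. I'll carry it over the carton.

```bash
python3 -c "
from h import *
to([.4955,-.230,.283],-0.7)"
```

```text
clock 11.03 at [0.4597 0.2203 0.2819] [-1.7999e+02  4.0000e-02  2.8630e+01] F [ 0.4 -0.2 -3.1] op 0.0136 | d [-0.1843  0.4125 -0.001 ] turn 29.33
```

In the tool's units: 0.19 m / 0.75 = 0.2533, 0.16 m / 0.75 = 0.2133, 13 degrees / 114.5916 = 0.1134.

step_hand(
  offsets={"motion": [[-0.004,0.0093,0,0.0044,0],[-0.0133,0.0293,0,0.0131,0],[-0.0267,0.06,0,0.0262,0],[-0.044,0.0973,0,0.0436,0],[-0.0613,0.136,0,0.0611,0],[-0.0787,0.1747,0,0.0785,0],[-0.096,0.2133,0,0.096,0],[-0.1133,0.2533,0,0.1134,0]]},
)

```text
clock: 12.02
tool_pos: [0.4759, 0.011, 0.2823]
orientation: [180.0, 0.0, 15.5]
force: [1.1, 0.9, -2.7]
opening: 0.0138
gripper_force: 30.0
```

```bash
python3 -c "
from h import *
to([.4955,-.230,.283],-0.7)"
```

```text
clock 12.03 at [0.4759 0.011  0.2823] [1.7999e+02 3.0000e-02 1.5510e+01] F [ 1.1  0.9 -2.7] op 0.0138 | d [-0.0456  0.2374 -0.0007] turn 16.21
```

In the tool's units: 0.215 m / 0.75 = 0.2867, 0.2 m / 0.75 = 0.2667, 15.5 degrees / 114.5916 = 0.1353.

step_hand(
  offsets={"motion": [[-0.008,0.04,0,0.0175,0],[-0.016,0.08,0,0.0349,0],[-0.024,0.12,0,0.0524,0],[-0.032,0.16,0,0.0698,0],[-0.04,0.2,0,0.0873,0],[-0.0467,0.2373,0,0.1047,0],[-0.052,0.2667,0,0.1222,0],[-0.056,0.2867,0,0.1353,0]]},
)

```text
clock: 13.02
tool_pos: [0.4932, -0.207, 0.2821]
orientation: [-180.0, 0.1, -0.0]
force: [-0.1, 0.4, -3.2]
opening: 0.014
gripper_force: 30.0
```

step_hand(
  offsets={"motion": [[0,0.0067,0,0.0035,0],[0,0.0133,0,0.0035,0],[0,0.0133,0,0.0035,0],[0,0.0133,0,0.0035,0]]},
)

```text
clock: 13.52
tool_pos: [0.4941, -0.2149, 0.2826]
orientation: [-180.0, -0.0, -0.2]
force: [-0.0, -1.1, -2.9]
opening: 0.0142
gripper_force: 30.0
```

```bash
python3 -c "
from h import *
to([.4955,-.230,.190],-0.7)"
```

```text
clock 13.53 at [ 0.4941 -0.2149  0.2826] [-1.7999e+02 -1.0000e-02 -2.2000e-01] F [-0.  -1.1 -2.9] op 0.0142 | d [0.0015 0.0151 0.0926] turn 0.48
```

Centre it, then descend to z 0.20, still 25 mm above the final height.

In the tool's units: 0.082 m / 0.75 = 0.1093, 0.075 m / 0.75 = 0.1, 0.5 degrees / 114.5916 = 0.0044.

step_hand(
  offsets={"motion": [[0.0013,0.0093,0,0.0017,0],[0.0013,0.02,0.0107,0.0044,0],[0.0013,0.02,0.0293,0.0044,0],[0.0013,0.02,0.0533,0.0044,0],[0.0013,0.02,0.08,0.0044,0],[0.0013,0.02,0.1,0.0044,0],[0.0013,0.02,0.1093,0.0044,0],[0.0013,0.02,0.1093,0.0044,0]]},
)

```text
clock: 14.52
tool_pos: [0.4948, -0.2304, 0.2001]
orientation: [180.0, 0.1, -0.8]
force: [0.7, 0.5, -1.9]
opening: 0.014
gripper_force: 30.0
```

Run:
```python
from h import *
to([.4955,-.230,.1745],-0.7)
for n in('side','top'):
    s=snap(n); np.savez(n+'5.npz',**s); cv2.imwrite(f'pics/{n}5.png',cv2.resize(s['frame'][200:440,240:540,::-1] if n=='side' else s['frame'][150:350,370:570,::-1],(750,600) if n=='side' else (600,600)))
    print(n); held(s,0)
```

```text
clock 14.53 at [ 0.4948 -0.2304  0.2001] [ 1.8e+02  5.0e-02 -7.6e-01] F [ 0.7  0.5 -1.9] op 0.014 | d [ 0.0007 -0.0004  0.0256] turn -0.06
side
n 4672 local min/max pct [[-0.0657, -0.0481, -0.0038], [0.0635, 0.043, 0.0484]]
face x -1 494 pos -0.0647
[[-0.033, -0.0015, 0.036], [-0.022, -0.0005, 0.0364], [-0.011, -0.0022, 0.0362], [0.0, -0.0016, 0.0432], [0.011, -0.0049, 0.036], [0.022, -0.0027, 0.0362], [0.033, -0.0028, 0.0367]]
tilt lo/hi deg [np.float64(-2.06), np.float64(0.29)] mean lo/hi [-0.0023  0.0373]
face x 1 467 pos 0.0621
[[-0.033, 0.0214, 0.0365], [-0.022, 0.0135, 0.0362], [-0.011, 0.0009, 0.0354], [0.0, -0.0019, 0.0404], [0.011, -0.0023, 0.0284], [0.022, -0.0023, 0.0306], [0.033, -0.0019, 0.0304]]
tilt lo/hi deg [np.float64(-19.47), np.float64(-6.77)] mean lo/hi [0.0039 0.034 ]
face y -1 1603 pos -0.0461
[[-0.0471, -0.0022, 0.0358], [-0.0314, -0.0024, 0.0354], [-0.0157, -0.0024, 0.0353], [0.0, -0.0024, 0.0356], [0.0157, -0.0027, 0.035
[... 265 characters left out ...]
358], [0.0157, -0.0021, 0.0294], [0.0314, -0.002, 0.0216], [0.0471, -0.0007, 0.0253]]
tilt lo/hi deg [np.float64(-1.75), np.float64(-8.34)] mean lo/hi [-0.0009  0.0311]
top
n 851 local min/max pct [[-0.0655, -0.0426, -0.0043], [-0.0272, 0.0469, 0.0486]]
face x -1 165 pos -0.062
[[-0.033, -0.0022, 0.0391], [-0.022, -0.001, 0.0401], [-0.011, 0.0002, 0.0413], [0.0, -0.0025, 0.0448], [0.011, -0.0021, 0.0392], [0.022, -0.0015, 0.04], [0.033, -0.0025, 0.0388]]
tilt lo/hi deg [np.float64(-0.79), np.float64(-0.6)] mean lo/hi [-0.0017  0.0405]
face y -1 96 pos -0.0409
[[-0.0471, -0.0018, 0.04], [-0.0314, -0.0026, 0.0239]]
face y 1 84 pos 0.0461
[[-0.0471, -0.0038, 0.0393], [-0.0314, -0.0037, 0.0395]]
```

View pics/side5.png

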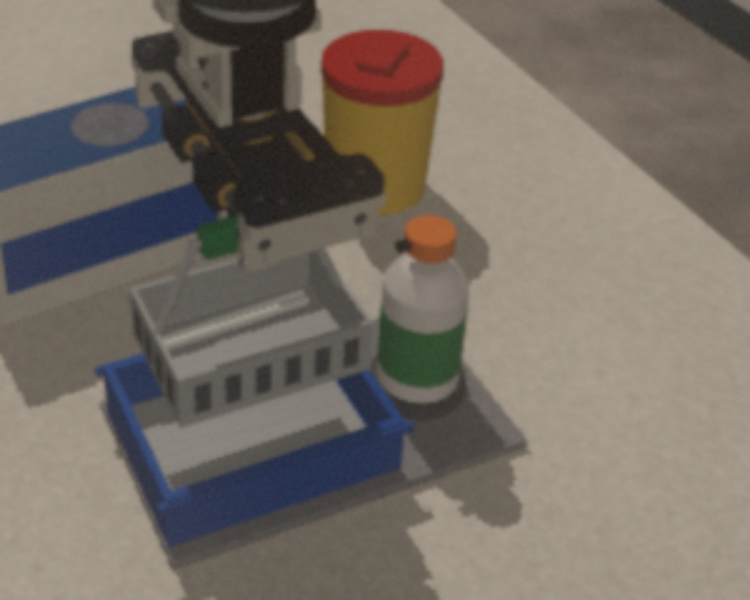

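View pics/top5.png

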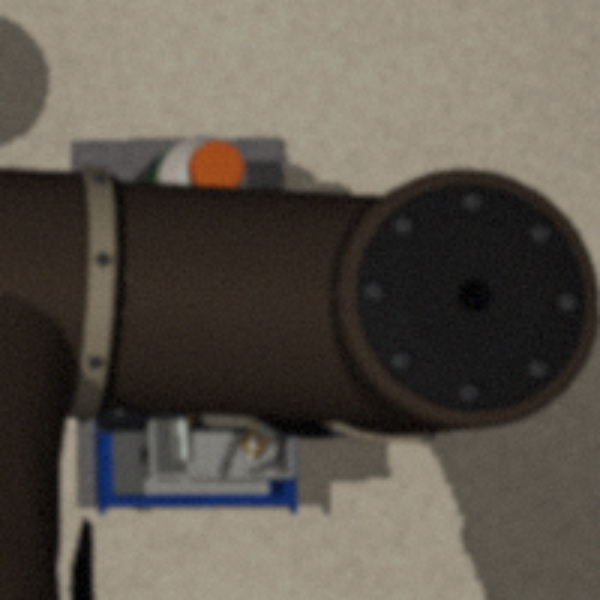

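Both views agree: level, centred within ~1 mm, underside ≈ TCP z − 0.1085. Final descent to TCP z ≈ 0.1755.

In the tool's units: 0.0245 m / 0.75 = 0.0327, 0.001 m / 0.75 = 0.0013.

step_hand(
  offsets={"motion": [[0.0013,0,0.004,0,0],[0.0013,0,0.012,0,0],[0.0013,0,0.0213,0,0],[0.0013,0,0.0293,0,0],[0.0013,0,0.0327,0,0],[0.0013,0,0.0327,0,0],[0.0013,0,0.0327,0,0],[0.0013,0,0.0327,0,0]]},
)

```text
clock: 15.62
tool_pos: [0.4961, -0.2304, 0.1763]
orientation: [180.0, -0.0, -0.8]
force: [-0.2, 0.7, -3.2]
opening: 0.0138
gripper_force: 30.0
```

Run:
```python
from h import *
to([.4955,-.230,.1755],-0.7)
s=snap('side');C=cloud(s)
m=mask(s,(105,100,30),(130,255,255),(210,215,330,285)); t=m&(abs(C[...,2]-.125)<.01);print('carton top z side',np.percentile(C[t][:,2],[10,50,90]))
m=mask(s,*COL['blue'],(270,315,410,420));P=C[m]
for e,k in(('near y- rim',abs(P[:,1]+.2935)<.006),('x-',abs(P[:,0]-.416)<.006)): print(e,np.percentile(P[k][:,2],[90,96,98]))
T=(C[400:460,560:630].reshape(-1,3));print('table',np.median(T[:,2]))
k=abs(C[...,2]-.105)<.02
held(s,0)
```

```text
clock 15.62 at [ 0.4961 -0.2304  0.1763] [ 1.8e+02 -3.0e-02 -7.6e-01] F [-0.2  0.7 -3.2] op 0.0138 | d [-0.0006 -0.0004  0.0008] turn -0.06
carton top z side [0.12349063 0.12463007 0.12575808]
near y- rim [0.05045114 0.05171032 0.0523182 ]Traceback (most recent call last):
  File "<stdin>", line 6, in <module>
    return _quantile_unchecked(
        a, q, axis, out, overwrite_input, method, keepdims, weights)
    return _ureduce(a,
                    func=_quantile_ureduce_func,
    ...<5 lines>...
                    overwrite_input=overwrite_input,
                    method=method)
    r = func(a, **kwargs)
    result = _quantile(arr,
                       quantiles=q,
    ...<2 lines>...
                       out=out,
                       weights=wgt)
    slices_having_nans = np.isnan(arr[-1, ...])
                                  ~~~^^^^^^^^^
IndexError: index -1 is out of bounds for axis 0 with size 0
```

Basket rim minus tub rim gives a gap of about 14–17 mm, on target. I'll settle and hand in.

In the tool's units: -0.0004 m / 0.75 = -0.0005, 0.0003 m / 0.75 = 0.0004.

step_hand(
  offsets={"motion": [[-0.0005,0,0.0004,0,0],[-0.0005,0,0.0004,0,0],[-0.0005,0,0.0004,0,0],[-0.0005,0,0.0004,0,0]]},
)

```text
clock: 16.18
tool_pos: [0.4956, -0.2304, 0.1758]
orientation: [180.0, 0.0, -0.8]
force: [-0.7, -1.4, -1.6]
opening: 0.0135
gripper_force: 30.0
```

```bash
python3 -c "
from plant import ctrl
print(ctrl.close_job())"
```

```text
the job is handed in; nothing more can be done
None
```

I pressed the cap fully down and it sprang back. I then carried the basket over the carton, and it is held level, centred and squared over the tub with its underside about 15 mm above the rim (measured 14–17 mm); the job is handed in at 16.2 s, result not reported.

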